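# Squeeze the tabs and take the cover off the lunch tin

## Robot

A 6-joint arm with a two-finger parallel gripper is mounted at the origin on the work surface. World frame = base frame: x ahead of the robot, y to its left, z up, the work surface at z = 0. Lengths are in m, angles in rad, forces in N, time in s.
With the tool pointing down it reaches from about 0.375 to 0.925 m from the base axis. Payload 5.7 kg.
Tool frame: the origin (TCP) lies at the very end of the fingers, on their centre line; the grasp point (between the pads) lies 19 mm behind it; z points along the fingers, y is the line along which they close (so a half turn about z gives the same grasp; the last joint's range is limited). The gripper opens to 85 mm and grips with 20 to 120 N. Pads are 22 mm wide; open, the fingers measure 114 mm over their backs; the gripper's body (76 mm by 85 mm) begins 54 mm behind the grasp point. The pads swing forward as they close: fully open they stand 13 mm farther back than shut.
Start: joints at [1.091, 0.359, 1.51, -0, 1.272, -0.115], TCP at [0.214, 0.56, 0.231] pointing down, gripper open.
Joint ranges: [-2.97, 2.97], [-1.01, 2.36], [0.21, 2.38], [-0.96, 4.11], [0.2, 2.71], [-2.98, 2.98]. Speed limits (rad/s): [2.39, 2.39, 3.14, 3.14, 3.14, 3.14].

## Interface

Orientations are given as a rotation vector (axis times angle).
In Python, from bench import * gives the robot as it stands. The module is installed in compiled form; this text tells all that it offers. Calls block until the motion is done:
- movep(position, orientation): joint-space move of the TCP to a pose.
- servo_line(position, v=0.15, orientation=None, contact_N=None): straight line of the TCP; orientation=None keeps the orientation; v is the mean speed in m/s. With contact_N (N) it stops when the force on the tool has changed by that much, and returns True; else False.
- movej(angles): joint-space move.
- command_gripper(opening, f_grip=None): finger opening in m; f_grip is the grip in N (None keeps the last); returns when the fingers have stopped.
- wait(seconds).
- ik(position, orientation): joint angles nearest the present ones, or None.
- read_state(): the state.
- camera(name): name is "scene" or "top" or "wrist"; returns the picture (480x640x3 uint8, red, green, blue); there is no depth.
- camera_model(name): a dict with "intrinsics" (3x3 intrinsics, pixels), "eye" and "attitude" of the camera in the world. Camera axes: x right, y up, looking along -z (the intrinsics and any distortion apply to the point x, -y, -z); pixel columns grow to the right and rows downward; lengths in m; the calibration is good to about 2 mm. The wrist camera is an equidistant fisheye: a pixel r from the principal point sees the ray r / f radians off the axis. A picture is of the moment at which its call begins: read the wrist's pose just before it. camera_model takes no time and is no camera call; for the wrist camera it gives the pose at the moment of the call.
A pose or a line that the arm cannot do raises Unreachable and nothing moves.
- hand_in(): hands the job in; it is judged then, once.
The state is a dict: "time": time; "joints": joint angles; "joint_vel": joint speeds; "tau": joint torques, N m; "tool_pos": TCP position; "ee_rot": TCP orientation; "ft_force": force on the tool from outside, world axes, zero at the start; "ft_torque": the same for the moment, N m; "opening": finger opening in m; "grip_force": force on a finger pad.
Only numpy, scipy, OpenCV 4.12 (cv2) and the standard library are available. Lean on these libraries where they do the work, as an engineer would, in place of code of your own. Each camera call takes 0.05 s, during which the arm holds its last target. There are 200 camera calls.

## Task

Open the steel lunch tin that holds the biscuits: press the two red tabs on its white clip-on cover together to free it, lift the cover off, and set it down gently, right way up, in the middle of the round cork mat, then let go. The other steel tin, with the hinged flap and knob, is not the one.

Things in the scene. Friction and masses are not known exactly. Their poses are not given: they have to be found in the camera images.
- cover: White plate 112 (x) x 82 (y) x 5 mm on the rim of a fixed steel tin (140 x 88, 50 high), 2 mm sideways play. Origin: centre of plate's underside, 50 mm above table; x along long side, y from tab to tab, z up. Fixed white block 30 x 18 mm, top at z = 31 mm, in the middle between two red tabs. Feet reach 11 mm below the origin: set on the mat, origin is 16 mm above table. 0.13 kg.
- tab_left (a joint): Upright red tab on the cover at y = +22 mm: 24 mm in x, 6 mm thick in y, top 39 mm above cover's origin. Value: inward travel (m), 0 at rest, 0.009 fully in, sprung (1.4 to 4.6 N). Outer faces of both tabs: 50 mm apart at rest, 32 mm fully in. Its hook holds the cover to the tin rim; both in by 7 mm surely free it, then lift straight up while held in.
- tab_right (a joint): The same for the opposite red tab, at y = -22 mm on the cover; it travels towards +y.
- mat: Round cork mat with a blue ring near its edge, 170 mm in diameter, 5 mm thick, fixed on the table. Origin: centre of its underside, z up.
There are look-alikes about, which are no part of the job. What is shaped like the cover but pink or yellow is not meant.

How it is judged:
On the way, in this order (a step that is already met when the one before it is completed fails the run):
1. both red tabs are pressed in (more than 3 mm each) with the cover still on its tin (value of joint each of tab_left, tab_right above 0.003 m and distance of cover from where it was at the start of the episode below 0.015 m), for 0.05 s.
2. the cover is lifted clear of the tin (more than 20 mm) (height (world z) of cover above 0.07 m), for 0.05 s.
At the end, for the whole second after the job is handed in: The cover lies right way up (within 10 degrees) on the cork mat, its centre within 35 mm of the mat's centre and its origin less than 24 mm above the table, at rest, with both tabs released (sprung back to within 3 mm) (horizontal distance between cover and mat below 0.035 m and height (world z) of cover below 0.024 m and angle between cover's own z axis and vertical below 0.17 rad and value of joint each of tab_left, tab_right below 0.003 m and linear speed of cover below 0.02 m/s); the robot touches nothing.
It fails at once if the cover is dropped or slammed down (faster than 0.6 m/s close above the mat) (height (world z) of cover below 0.045 m and linear speed of cover above 0.6 m/s).
It also fails if it takes over 42 s, if anything falls off the work surface, if the arm or the gripper's body presses on something with over 40 N, if the wrist force passes 120 N, or if a joint passes its speed limit or range.

## Working session

There is one attempt and no reset: what is moved stays moved. The work goes in short steps, each a Python script; the robot and the scene stay as the last script left them, time stands still between calls to the robot, and variables do not carry over. Pictures are saved under pics/ and viewed, at most 10 in all, crops included, and the job is handed in when it is done.

```bash
mkdir -p pics; python3 - <<'E'
from bench import *
import cv2
for n in("scene","top"):
    cv2.imwrite(f"pics/{n}0.png",camera(n)[:,:,::-1])
    print(n,camera_model(n))
print(read_state()["ee_rot"],read_state()["time"])
E
```

```text
scene {'intrinsics': array([[589.82417617,   0.        , 316.34778431],
       [  0.        , 589.82417617, 239.36848005],
       [  0.        ,   0.        ,   1.        ]]), 'eye': array([1.17521177, 0.97097288, 1.12719322]), 'attitude': array([0.34707016, 0.99232433, 2.29199207])}
top {'intrinsics': array([[573.02025521,   0.        , 317.01271436],
       [  0.        , 573.02025521, 235.12429694],
       [  0.        ,   0.        ,   1.        ]]), 'eye': array([0.38212724, 0.07579145, 1.24528465]), 'attitude': array([ 0.0673689 , -0.06382553, -1.57740651])}
[-5.69733126e-01 -3.08898933e+00  2.57455305e-03] 0.1
```

View pics/scene0.png

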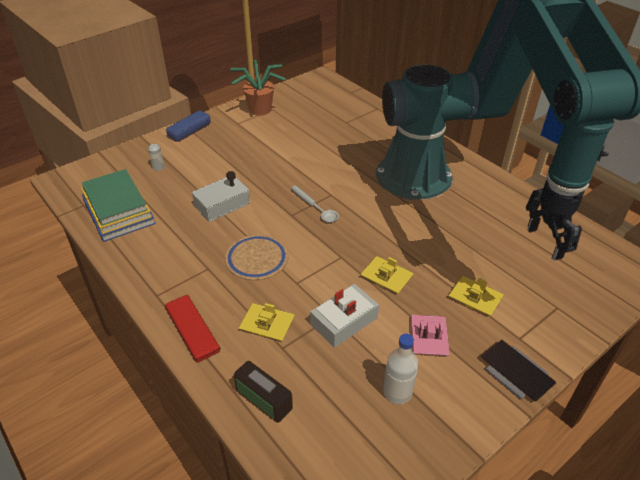

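View pics/top0.png

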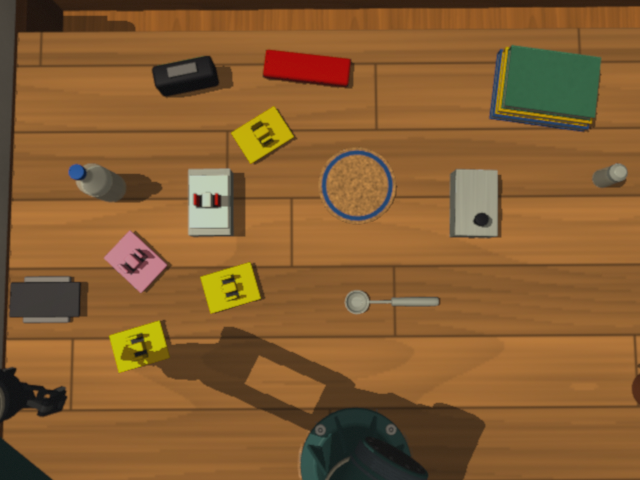

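The scene view shows the white cover with red tabs at about (345,305) and the mat at (256,257). In the top view they are at (208,200) and (358,186), with the tabs lined up along world y. Next I'll get a coarse fix from these two views, then use the wrist camera.

```bash
cat > h.py <<'E'
from bench import *
import numpy as np, cv2
from scipy.spatial.transform import Rotation as R
def ray(m,uv,fish=False):
    K=m["intrinsics"]; x=(uv[0]-K[0,2])/K[0,0]; y=(uv[1]-K[1,2])/K[1,1]
    if fish:
        r=np.hypot(x,y)+1e-12; d=np.array([x/r*np.sin(r),-y/r*np.sin(r),-np.cos(r)])
    else: d=np.array([x,-y,-1.])
    return m["eye"],R.from_rotvec(m["attitude"]).apply(d/np.linalg.norm(d))
def tri(rays):
    A=sum(np.eye(3)-np.outer(d,d) for e,d in rays); b=sum((np.eye(3)-np.outer(d,d))@e for e,d in rays)
    return np.linalg.solve(A,b)
def plane(r,z): return r[0]+r[1]*(z-r[0][2])/r[1][2]
def down(yaw): # tool z down, tool y axis at angle yaw from world y
    return (R.from_euler('z',yaw)*R.from_euler('y',np.pi)).as_rotvec()
def blobs(im,kind,roi=None,amin=15):
    h=cv2.cvtColor(im,cv2.COLOR_RGB2HSV); H,S,V=cv2.split(h)
    m=((H<8)|(H>172))&(S>150)&(V>70) if kind=="red" else (H>105)&(H<130)&(S>110)&(V>60)
    m=m.astype(np.uint8)
    if roi: k=np.zeros_like(m); k[roi[1]:roi[3],roi[0]:roi[2]]=1; m*=k
    n,l,s,c=cv2.connectedComponentsWithStats(m)
    return [(s[i],c[i],l==i) for i in range(1,n) if s[i][4]>=amin]
E
python3 - <<'E'
from h import *
T,S=[cv2.imread(f"pics/{n}0.png")[:,:,::-1].copy() for n in("top","scene")]
mt,ms=camera_model("top"),camera_model("scene")
bt=blobs(T,"red",(185,165,235,240),5);bs=blobs(S,"red",(310,270,380,340),5)
print([(b[0],b[1]) for b in bt],[(b[0],b[1]) for b in bs])
mid=lambda b:np.mean([x[1] for x in b],0)
print("cover",tri([ray(mt,mid(bt)),ray(ms,mid(bs))]))
def ring(im,roi):
    m=np.zeros(im.shape[:2],bool)
    for b in blobs(im,"blue",roi): m|=b[2]
    p=np.argwhere(m)[:,::-1].astype(np.float32)
    return cv2.fitEllipse(cv2.convexHull(p.astype(np.int32)))
et,es=ring(T,(310,140,405,230)),ring(S,(220,230,295,285))
print(et,es,"mat",tri([ray(mt,et[0]),ray(ms,es[0])]),plane(ray(mt,et[0]),.005))
q=read_state(); m=camera_model("wrist"); Rt=R.from_rotvec(q["ee_rot"])
print("wristcam in tool",Rt.inv().apply(m["eye"]-q["tool_pos"]),(Rt.inv()*R.from_rotvec(m["attitude"])).as_matrix().round(3),m["intrinsics"])
E
```

```text
[(array([194, 194,   3,  11,  32], dtype=int32), array([194.96875, 199.15625])), (array([214, 194,   4,  11,  40], dtype=int32), array([215.625, 199.225]))] [(array([335, 289,   8,  15,  70], dtype=int32), array([338.28571429, 295.37142857])), (array([347, 301,   8,  14,  62], dtype=int32), array([350.51612903, 307.5       ]))]
cover [0.55704155 0.3061899  0.07729275]
((356.7745056152344, 185.016845703125), (68.27228546142578, 69.07426452636719), 107.3873062133789) ((255.94593811035156, 256.2863464355469), (38.24313735961914, 55.54839324951172), 84.60972595214844) mat [ 0.59623598 -0.0104879   0.00508862] [ 0.59519057 -0.00960908  0.005     ]
wristcam in tool [ 0.07007394 -0.0011253  -0.14210037] [[-0.     0.961  0.277]
 [ 1.     0.     0.   ]
 [ 0.     0.277 -0.961]] [[371.64829954   0.         321.98523778]
 [  0.         371.64829954 234.99103486]
 [  0.           0.           1.        ]]
```

```bash
python3 - <<'E'
from h import *
for i,p in enumerate([(.557,.346,.2),(.53,.27,.2)]):
    movep(p,down(0)); wait(.15)
    m=camera_model("wrist"); im=camera("wrist"); np.save(f"w{i}.npy",im); np.save(f"w{i}m.npy",m)
    cv2.imwrite(f"pics/w{i}.png",im[:,:,::-1])
    print([(b[0],b[1].round(1)) for b in blobs(im,"red",None,40)])
print(read_state()["time"],read_state()["joints"])
E
```

```text
[(array([229, 203,  18,  40, 545], dtype=int32), array([237.6, 222.2])), (array([290, 202,  11,  41, 338], dtype=int32), array([294.3, 221.5])), (array([ 118,  410,   51,   43, 1284], dtype=int32), array([142.3, 431.5]))]
[(array([334, 233,   9,  43, 348], dtype=int32), array([337.8, 254.2])), (array([387, 233,  16,  42, 494], dtype=int32), array([393.9, 253.5])), (array([ 127,  414,   42,   43, 1159], dtype=int32), array([145.5, 436. ]))]
2.4167 [ 3.56242764e-01  3.81145902e-01  1.55812383e+00  2.48949004e-04
  1.20123269e+00 -1.21553319e+00]
```

View pics/w0.png

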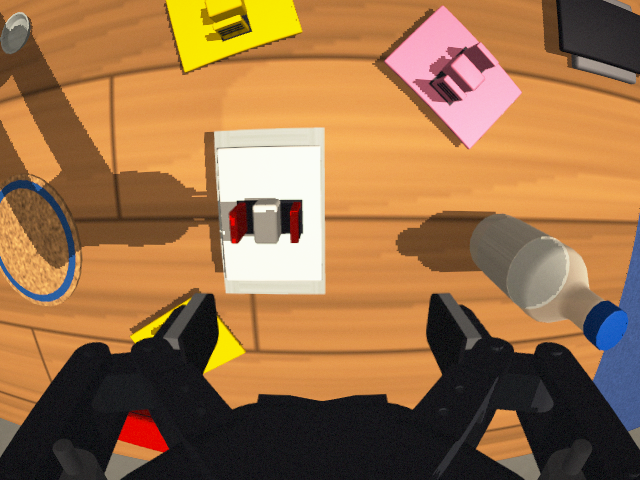

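View pics/w1.png

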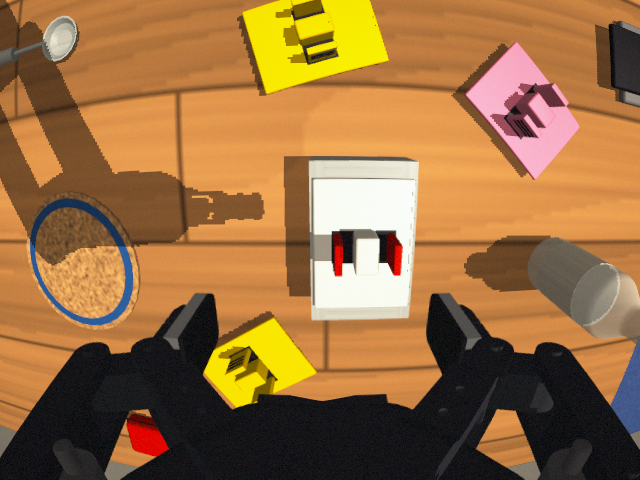

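The tabs are at (237,222) and (294,221) in view 0, and at (338,254) and (394,253) in view 1. Next I'll enlarge both views to find the top corners.

```bash
python3 - <<'E'
import numpy as np,cv2
a=np.load("w0.npy")[195:250,220:310];b=np.load("w1.npy")[225:280,325:415]
k=lambda x:cv2.resize(x,None,fx=5,fy=5,interpolation=cv2.INTER_NEAREST)
cv2.imwrite("pics/crop.png",np.vstack([k(a),k(b)])[:,:,::-1])
E
```

```text
(no output)
```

View pics/crop.png

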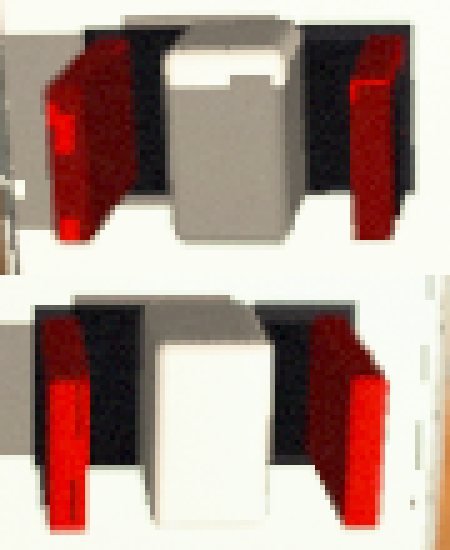

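The bright red faces are the tab tops. Their centres are at (233.7,227.8) and (294.3,227.0) in view 0, and at (338.8,260.8) and (398.0,260.0) in view 1. I'll triangulate these and fit the mat ring from the same images.

```bash
python3 - <<'E'
from h import *
M=[np.load(f"w{i}m.npy",allow_pickle=True).item() for i in(0,1)]
I=[np.load(f"w{i}.npy") for i in(0,1)]
r=[tri([ray(M[0],a,1),ray(M[1],b,1)]) for a,b in (((233.7,227.8),(338.8,260.8)),((294.3,227.),(398,260)))]
print("tabs",r,np.mean(r,0),np.subtract(*r[::-1]))
im=I[1]; m=np.zeros(im.shape[:2],bool)
for b in blobs(im,"blue",(20,185,150,335)): m|=b[2]
p=np.argwhere(m)[:,::-1]
q=np.array([plane(ray(M[1],u,1),.005)[:2] for u in p],np.float32)
print("mat",cv2.minEnclosingCircle(q),cv2.fitEllipse(cv2.convexHull(q)))
E
```

```text
tabs [array([0.5535448 , 0.28213786, 0.08771354]), array([0.55321672, 0.32619378, 0.08727721])] [0.55338076 0.30416582 0.08749537] [-0.00032808  0.04405591 -0.00043633]
mat ((0.5933790802955627, -0.011346508748829365), 0.0775579884648323) ((0.5933453440666199, -0.011442175135016441), (0.15385641157627106, 0.15419653058052063), 167.55978393554688)
```

```bash
python3 - <<'E'
from h import *
x,y=.5535,.3042
command_gripper(.085,30)
movep((x,y,.15),down(0))
print("contact",servo_line((x,y,.064),v=.08,contact_N=6),read_state()["tool_pos"])
command_gripper(.030,35); wait(.3)
s=read_state(); print(s["opening"],s["grip_force"],s["ft_force"],s["time"])
if s["opening"]<.0345:
    servo_line((x,y,.10),v=.05); s=read_state(); print(s["opening"],s["grip_force"],s["ft_force"])
    servo_line((x,y,.18),v=.1); wait(.2)
    s=read_state(); print(s["opening"],s["grip_force"],s["ft_force"],s["time"])
im=np.hstack([camera("scene")[180:420,230:530],cv2.resize(camera("wrist"),(320,240))]); cv2.imwrite("pics/lift.png",im[:,:,::-1])
E
```

```text
contact False [0.55402538 0.30443022 0.06459476]
0.030735543055861427 23.486387729644775 [-1.43079712 -0.34829142  7.11283449] 5.0917
0.030297356406840354 22.393758594989777 [-0.00466511  0.12365306 -1.41809088]
0.030305348148729577 22.396329045295715 [ 0.10493032  0.32090162 -0.98414081] 7.1083
```

View pics/lift.png

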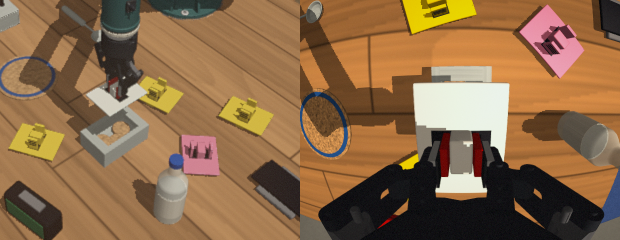

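The cover is lifted clear and level in the fingers at about (115,97), and the biscuits are visible in the open tin. Next I'll carry it to the mat.

```bash
python3 - <<'E'
from h import *
x,y=.594,-.0112
servo_line((x,y,.16),v=.15)
servo_line((x,y,.06),v=.1); wait(.2)
print(servo_line((x,y,.026),v=.03,contact_N=4),read_state()["tool_pos"],read_state()["ft_force"])
wait(.2); s=read_state(); print(s["ft_force"],s["opening"],s["time"])
command_gripper(.06); wait(.2); command_gripper(.085)
servo_line((x,y,.2),v=.1); servo_line((x-.08,y,.22)); wait(.3)
s=read_state(); print(s["ft_force"],s["time"])
im=np.hstack([camera("scene")[180:420,150:450],cv2.resize(camera("wrist"),(320,240))]); cv2.imwrite("pics/place.png",im[:,:,::-1])
E
```

```text
True [ 0.59371946 -0.01115405  0.03101867] [-1.52288389 -0.69402649  6.56830286]
[-1.50957206  0.42412243  5.71444571] 0.03039459662062587 11.925
[-1.21385165  0.03501157  0.72192511] 15.7417
```

View pics/place.png

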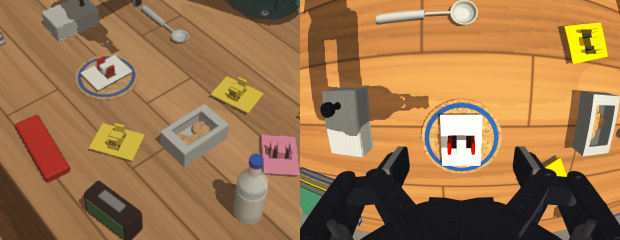

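The cover lies flat and centred on the mat, at about (460,140) in the wrist half. The tabs have sprung back and the gripper is clear.

```bash
python3 -c "
from bench import *
print(hand_in())"
```

```text
the job is handed in; nothing more can be done
None
```

The biscuit tin is open: its white cover lies right way up in the middle of the cork mat, released and with the gripper clear, and I handed the job in at about 16 s; no verdict came back.

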